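Level the bench balance under a gearbox

TASK

The small gearbox in one pan of the balance weighs 150 g, and the other pan already holds a 50 g brass weight. From the three brass weights standing on the bench, pick the one that makes up the difference and stand it upright in the pan beside the 50 g weight, so that the beam comes to rest level. Leave the gearbox and the 50 g weight in their pans and the other two weights where they stand.

Things in the scene. Friction and masses are not known exactly. Their poses are not given: they have to be found in the camera images.
- balance: fixed stand of a two-pan bench balance: grey foot plate 110 x 200 mm, short fork in the middle that carries the beam, pans standing on top of the beam's ends. Origin: middle of the underside of the foot, on the bench. z up, y along the beam towards the left pan, x across the beam.
- beam (a joint): tilt of the steel beam, rad: 0 is level, positive means the left pan is up, stops at +0.07 and -0.07. It swings freely with slow damping (about 1 s to settle) and a weak return to level: a difference of 25 g or more between the pans sends it to its stop, 5 g tilts it about 0.015.
- pan_left_in (a point): centre of the upper face of the flat floor of the left pan (+y end of the beam, 135 mm from the balance's middle). The pan is a round aluminium dish, flat inside for 62 mm round this point, rim 4 mm above the floor, 140 mm across. It stays horizontal while it rises and sinks. Floor 85 mm above the bench when the beam is level, up to 10 mm more or less when it tilts.
- pan_right_in (a point): centre of the upper face of the flat floor of the right pan (-y end of the beam, 135 mm from the balance's middle). The pan is a round aluminium dish, flat inside for 62 mm round this point, rim 4 mm above the floor, 140 mm across. It stays horizontal while it rises and sinks. Floor 85 mm above the bench when the beam is level, up to 10 mm more or less when it tilts.
- gearbox: small gearbox, 36 x 103 x 28 mm, 150 g: folded brass bracket with a grey motor at one end, lying in one pan (either). Origin: centre of its underside.
- weight_50: brass weight: plain upright cylinder with a small round knob on top, 50 g. Body 19 mm across and 19 mm high, knob 11 mm across, 29 mm high over all. Origin: centre of its underside, z up. It stands within 12 mm of the centre of the pan that does not hold the gearbox, so that pan is the high one at the start.
- weight_100: brass weight: plain upright cylinder with a small round knob on top, 100 g. Body 24 mm across and 24 mm high, knob 14 mm across, 37 mm high over all. Origin: centre of its underside, z up. The middle-sized of the three on the bench, in any place of their row.
- weight_20: brass weight: plain upright cylinder with a small round knob on top, 20 g. Body 14 mm across and 13 mm high, knob 9 mm across, 22 mm high over all. Origin: centre of its underside, z up. The smallest of the three on the bench; they stand some 80 mm apart in a row that runs away from the robot.
- weight_200: brass weight: plain upright cylinder with a small round knob on top, 200 g. Body 30 mm across and 31 mm high, knob 17 mm across, 47 mm high over all. Origin: centre of its underside, z up. The largest of the three on the bench.

How it is judged:
By the outcome, as a careful person would: the job done as asked, in the order asked, and still so for the second after the job is handed in, with the robot touching nothing.
It also fails if it takes over 42 s, if anything falls off the work surface, if the arm or the gripper's body presses on something with over 40 N, if the wrist force passes 120 N, or if a joint passes its speed limit or range.

ROBOT

A 6-joint arm with a two-finger parallel gripper is mounted at the origin on a cart in front of the work surface, level with it; the furniture and walls round the work are solid. World frame = base frame: x ahead of the robot, y to its left, z up, the work surface at z = 0. Lengths are in m, angles in rad, forces in N, time in s.
With the tool pointing down it reaches from about 0.325 to 0.775 m from the base axis. Payload 9.3 kg.
Tool frame: the origin (TCP) lies at the very end of the fingers, on their centre line; the grasp point (between the pads) lies 19 mm behind it (arm.grasp_offset is the distance from the TCP to the grasp point, in m); x points along the fingers, y is the direction in which the jaws open and shut, and the axes are right-handed (so a half turn about x gives the same grasp; the last joint's range is limited). The gripper opens to 85 mm and grips with 20 to 120 N. Pads are 22 mm wide; open, the fingers measure 114 mm over their backs; the gripper's body (76 mm by 85 mm) begins 54 mm behind the grasp point. The pads swing forward as they close: fully open they stand 13 mm farther back than shut.
Start: joints at [0.996, 0.259, 0.021, 1.334, 0, 1.418], TCP at [0.225, 0.502, 0.231] pointing down, gripper open.
Joint ranges: [-3.04, 3.04], [-0.91, 1.82], [-1.04, 1.36], [-1.92, 1.95], [-1.52, 1.45], [-3.14, 3.14]. Speed limits (rad/s): [2.22, 2.22, 2.79, 3.14, 3.14, 3.14].

INTERFACE

Orientations are given as a unit quaternion [x, y, z, w].
In Python, from rig import arm, eyes, job gives the robot as it stands. The module is installed in compiled form; this text tells all that it offers.
- The arm moves only by the tool arm_command, never from a script. Its argument "commands" is a list of rows, each a list of 3 entries, a list of its own where there are three numbers: the opening, from 0 (shut) to 1 (fully open), then the shift along the tool's x, y, z in m, then the turn, a rotation vector about the tool's x, y, z in rad. A call has 1 to 5 rows; each row is the pose to reach, as a shift and turn from the pose commanded when the call began, along the tool's axes at that moment; what a row does not reach only later rows make up. A row lasts 1/8 s, in which the tool goes at most 62.5 mm and 10.7 degrees, less where a joint would pass 70% of its speed; a pose out of reach is approached as far as the arm can. A call with a gripper value outside its range is refused whole. The fingers move at their own pace and stop on an object; "squeeze" is the grip in N (left out, the last holds). Time passes only in rows, so rows that repeat a pose let the fingers close. It gives the time, the measured TCP pose, the force and the opening at its end, in the units of the state.
- arm.get_obs(): the state, without advancing time (a new reading comes with each control period).
- eyes.get_image(name): name is "side" or "top"; returns (picture, depth): 480x640x3 uint8, red, green, blue; 480x640 float32, m along the optical axis (not along the pixel's ray), 0 where there is no reading.
- eyes.camera_info(name): a dict with "camera_matrix" (3x3 intrinsics, pixels), "view" (4x4, takes a point from world to camera coordinates). Camera axes: x right, y down, z forward; pixel columns grow to the right and rows downward; lengths in m; the calibration is good to about 2 mm. A picture is of the moment at which its call begins. camera_info takes no time and is no camera call.
- job.job_done(): hands the job in, once; it reports no verdict.
The state is a dict: "time": time; "joint_positions": joint angles; "dq": joint speeds; "tau": joint torques, N m; "ee_pos": TCP position; "orientation": TCP orientation; "wrist_force": force on the tool from outside, world axes, zero at the start; "torque": the same for the moment, N m; "grip_width": finger opening in m.
Only numpy, scipy, OpenCV 4.12 (cv2) and the standard library are available. Lean on these libraries where they do the work, as an engineer would, in place of code of your own. Each camera call takes 0.05 s, during which the arm holds its last target. There are 200 camera calls.

## Working session

There is one attempt and no reset: what is moved stays moved. The work goes in short steps, Python scripts to look and compute and a tool call to move; the robot and the scene stay as the last step left them, time stands still between calls to the robot, and variables do not carry over. Pictures are saved under pics/ and viewed, about 8 in all and at most 12, crops included, and the job is handed in when it is done.

Besides the shell and the picture viewer there is one more tool, called after "Request:" by a JSON object that holds its "api" and its "payload", one argument or row to a line. arm_command: Moves the arm, as the interface text tells. Its arguments: {"type":"object","properties":{"commands":{"type":"array","items":{"type":"array"}},"squeeze":{"type":"number"}},"required":["commands"]}

```bash
mkdir -p pics; cat > h.py <<'E'
import numpy as np, cv2
from rig import arm, eyes, job
def snap(n,f):
    im,d=eyes.get_image(n); cv2.imwrite(f'pics/{f}.png',im[:,:,::-1]); np.save(f'pics/{f}.npy',d); return im,d
def w(n,d,u,v,z=None):
    c=eyes.camera_info(n);K=np.array(c["camera_matrix"]);V=np.linalg.inv(np.array(c["view"]))
    r=np.linalg.inv(K)@[u,v,1]
    if z is None: s=d[int(v),int(u)]
    else: s=(z-V[2,3])/(V[:3,:3]@r)[2]
    return (V@np.append(r*s,1))[:3]
E
python3 - <<'E'
from h import *
a,_=snap('top','t1');b,_=snap('side','s1')
o=arm.get_obs();print(o, arm.grasp_offset)
for n in('top','side'):print(np.linalg.inv(eyes.camera_info(n)['view']).round(3))
E
```

```text
{'time': 0.1, 'joint_positions': array([ 9.96407144e-01,  2.59132032e-01,  2.08607740e-02,  1.33372153e+00,
       -2.93452851e-05,  1.41822316e+00]), 'dq': array([ 0.00100712, -0.00099723,  0.00149045,  0.00036637, -0.00012518,
       -0.00127997]), 'tau': array([ 5.97172882e-03, -5.56690478e+01,  3.45073307e+01,  1.15434095e-02,
       -1.58103662e-04, -1.46087660e-05]), 'ee_pos': array([0.22504072, 0.50157819, 0.23073783]), 'orientation': array([ 0.14763221,  0.69157874, -0.14843033,  0.69129734]), 'wrist_force': array([0.35629143, 0.33639107, 0.83845283]), 'torque': array([-0.03845334, -0.02181807, -0.02648005]), 'grip_width': 0.08555454348158238} 0.0187
[[ 1.500e-02 -9.890e-01  1.480e-01  3.730e-01]
 [-1.000e+00 -1.500e-02  4.000e-03  6.500e-02]
 [-1.000e-03 -1.480e-01 -9.890e-01  1.182e+00]
 [ 0.000e+00  0.000e+00  0.000e+00  1.000e+00]]
[[-0.939 -0.247  0.239  0.325]
 [-0.344  0.639 -0.689  0.647]
 [ 0.017 -0.729 -0.685  0.644]
 [ 0.     0.     0.     1.   ]]
```

View pics/t1.png

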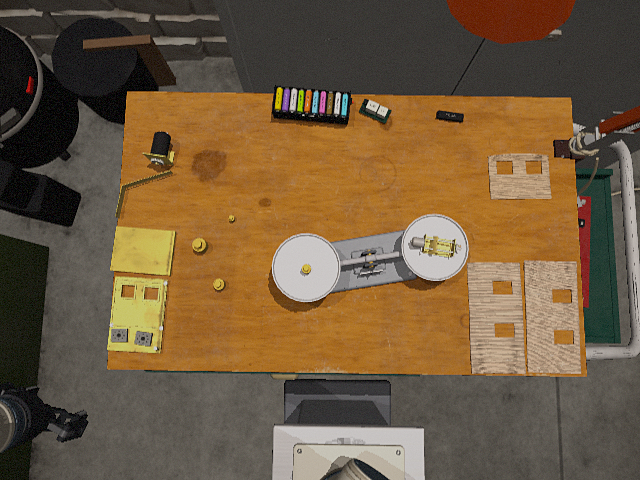

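View pics/s1.png

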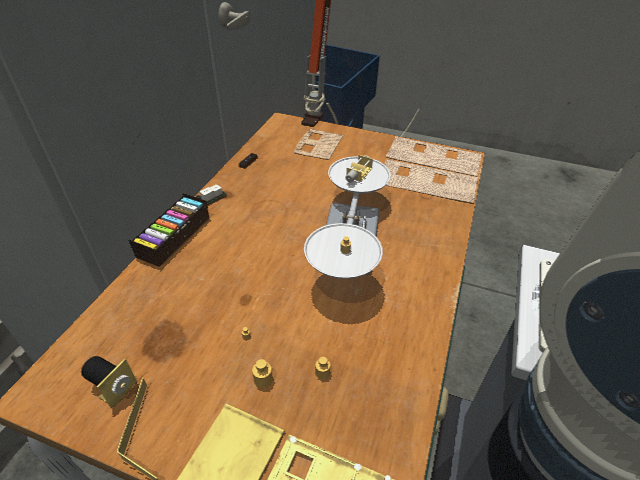

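Top view: gearbox in the right pan (435,245), 50 g in the left pan (306,269). On the bench: small weight (231,218), large (199,245), medium (219,285). The medium one is the 100 g, nearest the robot. I'll measure it in an enlarged crop.

```bash
python3 - <<'E'
from h import *
t=cv2.imread('pics/t1.png');s=cv2.imread('pics/s1.png')
A=cv2.resize(t[205:305,180:340],None,fx=5,fy=5,interpolation=cv2.INTER_CUBIC)
cv2.imwrite('pics/c1.png',A)
B=cv2.resize(s[215:395,230:390],None,fx=3.3,fy=3.3,interpolation=cv2.INTER_CUBIC)
cv2.imwrite('pics/c2.png',B)
d=np.load('pics/t1.npy');e=np.load('pics/s1.npy')
for u,v in[(219,284),(199,244),(231,218),(306,268),(285,268),(325,268),(306,250),(435,222),(435,270)]:print(u,v,w('top',d,u,v).round(4))
for u,v in[(322,360),(262,365),(345,240),(345,262)]:print(u,v,w('side',e,u,v).round(4))
E
```

```text
219 284 [0.4439 0.2788 0.0403]
199 244 [0.3726 0.0651 1.1819]
231 218 [0.5895 0.2616 0.0245]
306 268 [0.4728 0.0928 0.1241]
285 268 [0.4749 0.1362 0.0947]
325 268 [0.476  0.0551 0.0967]
306 250 [0.5126 0.0943 0.093 ]
435 222 [ 0.5772 -0.1727  0.0791]
435 270 [ 0.4772 -0.1716  0.0765]
322 360 [0.4459 0.2836 0.0375]
262 365 [0.526  0.3298 0.0474]
345 240 [0.473  0.098  0.1233]
345 262 [0.4638 0.1217 0.095 ]
```

View pics/c1.png

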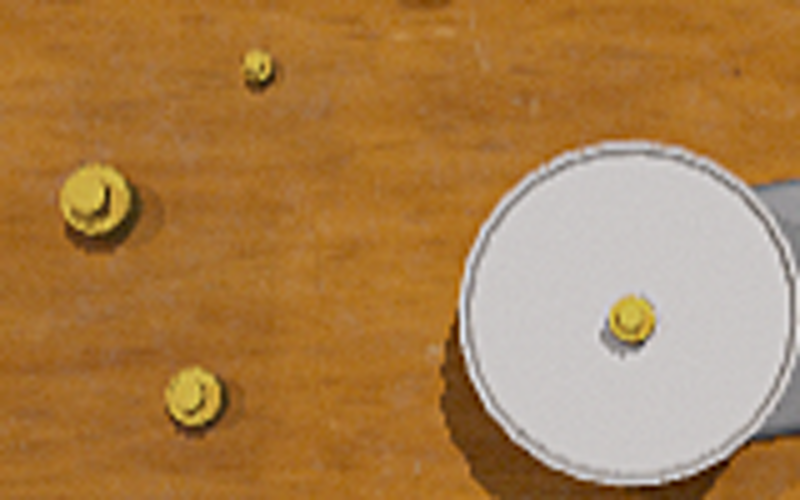

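View pics/c2.png

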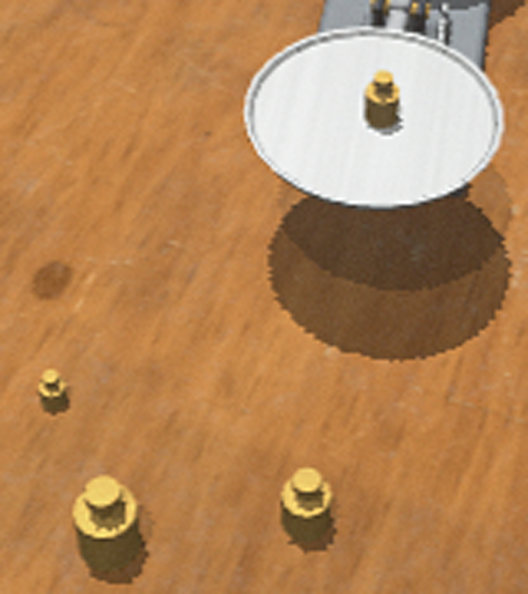

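Top crop: the 100 g knob centre is at about (191,396), i.e. image (218.3,284.2). The pan ellipse centre is at (630,314), i.e. (306,267.8), and the 50 g knob at (629,316), i.e. (305.8,268.2). Side crop: the 100 g knob is at (323,360).

```bash
python3 - <<'E'
from h import *
from scipy.spatial.transform import Rotation as R
print('100 top',w('top',0,218.3,284.2,.037),w('top',0,219,284.6,.022));print('100 side',w('side',0,323,360,.037))
print('pan',w('top',0,306,267.8,.099));print('50',w('top',0,305.8,268.2,.124),w('side',0,230+382/3.3,215+78/3.3,.124))
d=np.load('pics/t1.npy')
# balance direction
print('rpan',w('top',0,435,247.5,.079))
print('pan side',w('side',0,230+373/3.3,215+117/3.3,.099))
print(R.from_quat(arm.get_obs()['orientation']).as_matrix().round(4))
E
```

```text
100 top [0.44369857 0.28085501 0.037     ] [0.44379299 0.28213763 0.022     ]
100 side [0.44453642 0.2827302  0.037     ]
pan [0.47558374 0.09350315 0.099     ]
50 [0.47240989 0.09322689 0.124     ] [0.47270262 0.09491282 0.124     ]
rpan [ 0.52360471 -0.17181066  0.079     ]
pan side [0.47483395 0.09955948 0.099     ]
[[-6.000e-04  4.094e-01  9.123e-01]
 [-1.000e-03  9.123e-01 -4.094e-01]
 [-1.000e+00 -1.200e-03 -2.000e-04]]
```

Request:
{"api": "arm_command", "payload": {
  "commands": [
    [0.55,[0.08,-0.111,0.29],[0,0,0]],
    [0.55,[0.08,-0.111,0.29],[0,0,0]],
    [0.55,[0.08,-0.111,0.29],[0,0,0]],
    [0.55,[0.08,-0.111,0.29],[0,0,0]],
    [0.55,[0.08,-0.111,0.29],[0,0,0]]
  ],
  "squeeze": 30
}}

```text
time: 0.72
ee_pos: [0.4398, 0.2858, 0.1527]
orientation: [0.148, 0.691, -0.148, 0.691]
wrist_force: [0.8, 0.7, -0.3]
grip_width: 0.0472
```

Request:
{"api": "arm_command", "payload": {
  "commands": [
    [0.55,[0,0,0],[0,0,0]],
    [0.55,[0,0,0],[0,0,0]],
    [0.55,[0,0,0],[0,0,0]]
  ]
}}

```text
time: 1.1
ee_pos: [0.438, 0.2883, 0.1536]
orientation: [0.148, 0.692, -0.147, 0.692]
wrist_force: [-0.4, -0.4, 0.4]
grip_width: 0.0472
```

Request:
{"api": "arm_command", "payload": {
  "commands": [
    [0.55,[0.04,-0.0035,0.008],[0,0,0]],
    [0.55,[0.095,-0.0035,0.008],[0,0,0]],
    [0.55,[0.095,-0.0035,0.008],[0,0,0]],
    [0.55,[0.095,-0.0035,0.008],[0,0,0]]
  ]
}}

```text
time: 1.6
ee_pos: [0.445, 0.282, 0.0601]
orientation: [0.148, 0.691, -0.147, 0.692]
wrist_force: [0.1, 0.3, 0.5]
grip_width: 0.0468
```

```bash
python3 - <<'E'
from h import *
a,_=snap('side','s2');b,_=snap('top','t2');print(arm.get_obs()['ee_pos'])
A=cv2.resize(a[270:410,240:400],(640,560));B=cv2.resize(b[260:310,195:245],(300,300))
cv2.imwrite('pics/c3.png',np.hstack([cv2.resize(A,(480,420)),cv2.resize(B,(300,420))])[:,:,::-1])
E
```

```text
[0.44557971 0.28187383 0.0605727 ]
```

View pics/c3.png

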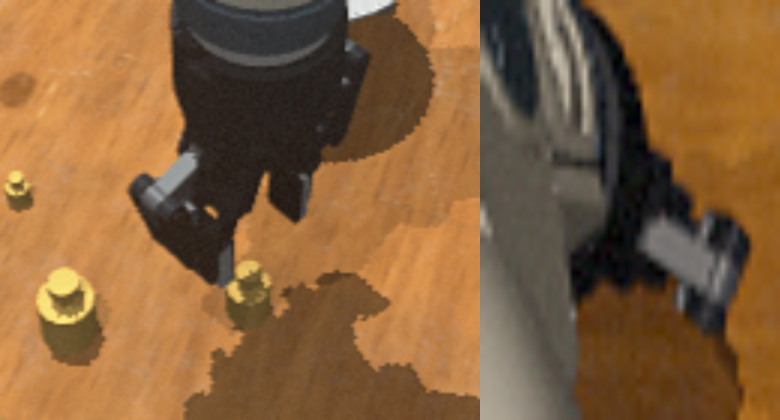

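Side crop: the fingertips are at about (225,280) and (300,215), either side of the 100 g knob at (250,268). I'll check the numbers.

```bash
python3 - <<'E'
from h import *
for z in(.06,.066):print(w('side',0,327.3,352.7,z), w('side',0,240+225/3,270+280/3,z),w('side',0,340,270+215/3,z))
E
```

```text
[0.43821752 0.28225613 0.06      ] [0.44920623 0.30609018 0.06      ] [0.42641385 0.25649117 0.06      ]
[0.43705052 0.28600053 0.066     ] [0.44792631 0.30958967 0.066     ] [0.42536813 0.26050032 0.066     ]
```

The jaws are centred to within a few mm, so I can descend and grip.

Request:
{"api": "arm_command", "payload": {
  "commands": [
    [0.55,[0.03,0,-0.001],[0,0,0]],
    [0.55,[0.055,0,-0.001],[0,0,0]],
    [0.55,[0.055,0,-0.001],[0,0,0]],
    [0.55,[0.055,0,-0.001],[0,0,0]]
  ]
}}

```text
time: 2.2
ee_pos: [0.4446, 0.2818, 0.0049]
orientation: [0.148, 0.691, -0.148, 0.692]
wrist_force: [0.1, 0.0, 0.3]
grip_width: 0.0469
```

Request:
{"api": "arm_command", "payload": {
  "commands": [
    [0.0,[0,0,0],[0,0,0]],
    [0.0,[0,0,0],[0,0,0]],
    [0.0,[0,0,0],[0,0,0]],
    [0.0,[0,0,0],[0,0,0]],
    [0.0,[0,0,0],[0,0,0]]
  ]
}}

```text
time: 2.82
ee_pos: [0.4444, 0.2817, 0.0046]
orientation: [0.148, 0.691, -0.148, 0.692]
wrist_force: [-1.4, -0.5, 7.3]
grip_width: 0.0216
```

Request:
{"api": "arm_command", "payload": {
  "commands": [
    [0.0,[0,0,0],[0,0,0]],
    [0.0,[-0.01,0,0],[0,0,0]],
    [0.0,[-0.03,0,0],[0,0,0]],
    [0.0,[-0.08,0,0],[0,0,0]],
    [0.0,[-0.08,0,0],[0,0,0]]
  ]
}}

```text
time: 3.45
ee_pos: [0.4456, 0.2822, 0.0873]
orientation: [0.149, 0.689, -0.147, 0.693]
wrist_force: [0.2, -0.1, -1.6]
grip_width: 0.0219
```

```bash
python3 - <<'E'
from h import *
a,_=snap('side','s3');print(arm.get_obs()['ee_pos'],arm.get_obs()['grip_width'])
cv2.imwrite('pics/c4.png',cv2.resize(a[230:410,230:390],(640,600)[:1]+(600,))[:,:,::-1])
E
```

```text
[0.44460199 0.28173252 0.08527861] 0.021492674998841752
```

View pics/c4.png

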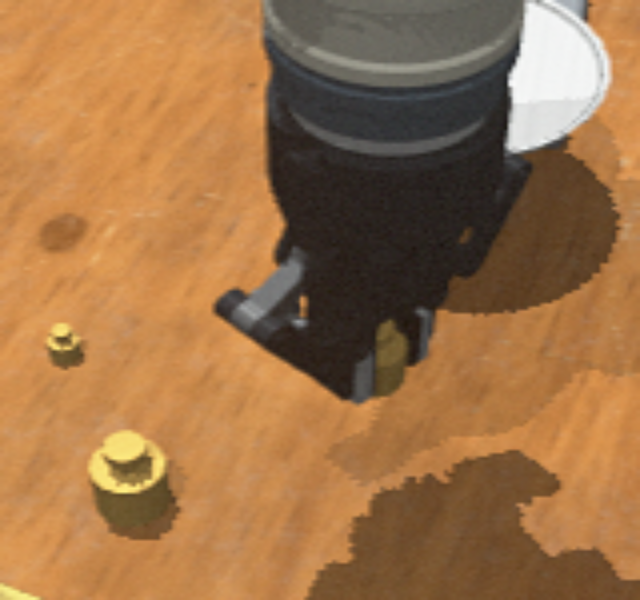

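The weight hangs upright between the fingers, at about (388,360) in the crop. Raising it and carrying it over the pan.

Request:
{"api": "arm_command", "payload": {
  "commands": [
    [0.0,[-0.05,0,0],[0,0,0]],
    [0.0,[-0.06,-0.04,0.016],[0,0,0]],
    [0.0,[-0.06,-0.08,0.032],[0,0,0]],
    [0.0,[-0.06,-0.12,0.048],[0,0,0]],
    [0.0,[-0.06,-0.16,0.064],[0,0,0]]
  ]
}}

```text
time: 4.12
ee_pos: [0.4357, 0.1079, 0.1425]
orientation: [0.148, 0.692, -0.148, 0.691]
wrist_force: [0.2, 0.5, -0.9]
grip_width: 0.0218
```

Request:
{"api": "arm_command", "payload": {
  "commands": [
    [0.0,[0,0,0],[0,0,0]],
    [0.0,[0,0,0],[0,0,0]],
    [0.0,[0,0,0],[0,0,0]]
  ]
}}

```text
time: 4.5
ee_pos: [0.4364, 0.1099, 0.143]
orientation: [0.148, 0.692, -0.148, 0.691]
wrist_force: [-0.1, 0.2, -1.3]
grip_width: 0.022
```

```bash
python3 - <<'E'
from h import *
a,_=snap('side','s4');print(arm.get_obs()['ee_pos'],arm.get_obs()['grip_width'])
cv2.imwrite('pics/c5.png',cv2.resize(a[150:330,270:430],(640,600))[:,:,::-1])
E
```

```text
[0.43644946 0.10994466 0.14304151] 0.021878689429553906
```

View pics/c5.png

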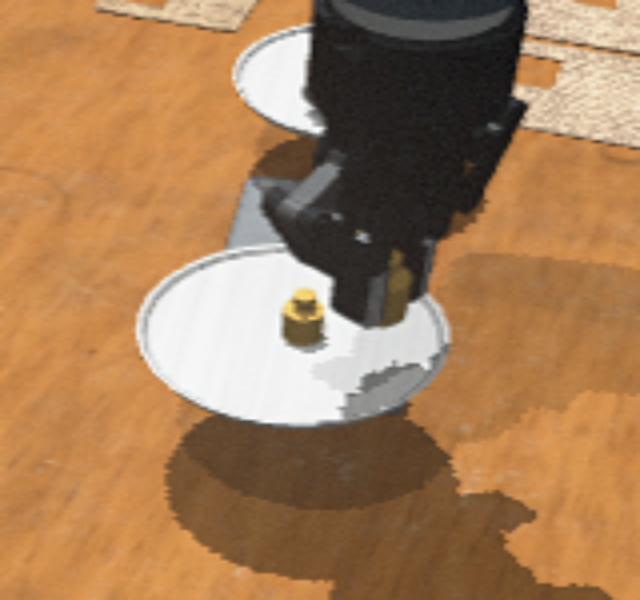

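The weight is upright and clear of the 50 g, over the near side of the pan. I'll lower it until the beam is about level.

Request:
{"api": "arm_command", "payload": {
  "commands": [
    [0.0,[0.02,0,0],[0,0,0]],
    [0.0,[0.035,0,0],[0,0,0]],
    [0.0,[0.041,0,0],[0,0,0]],
    [0.0,[0.044,0,0],[0,0,0]],
    [0.0,[0.046,0,0],[0,0,0]]
  ]
}}

```text
time: 5.18
ee_pos: [0.4368, 0.1094, 0.0976]
orientation: [0.148, 0.691, -0.148, 0.692]
wrist_force: [-0.9, 0.2, -0.1]
grip_width: 0.0218
```

Request:
{"api": "arm_command", "payload": {
  "commands": [
    [0.0,[0.002,0,0],[0,0,0]],
    [0.0,[0.004,0,0],[0,0,0]],
    [0.0,[0.006,0,0],[0,0,0]],
    [0.0,[0.0065,0,0],[0,0,0]],
    [0.0,[0.0065,0,0],[0,0,0]]
  ]
}}

```text
time: 5.8
ee_pos: [0.4366, 0.1091, 0.0908]
orientation: [0.148, 0.691, -0.148, 0.691]
wrist_force: [0.3, -0.1, 0.7]
grip_width: 0.0215
```

Request:
{"api": "arm_command", "payload": {
  "commands": [
    [0.0,[0,0,0],[0,0,0]],
    [0.0,[0,0,0],[0,0,0]],
    [0.0,[0,0,0],[0,0,0]],
    [0.0,[0,0,0],[0,0,0]]
  ]
}}

```text
time: 6.3
ee_pos: [0.4366, 0.1091, 0.0908]
orientation: [0.148, 0.691, -0.148, 0.691]
wrist_force: [0.6, -0.6, -0.6]
grip_width: 0.0215
```

```bash
python3 - <<'E'
from h import *
a,e=snap('side','s5');print(arm.get_obs()['ee_pos'],arm.get_obs()['wrist_force'])
d=np.load('pics/s4.npy')
for u,v in[(320,225),(325,250),(345,250),(335,175)]:print(w('side',d,u,v),w('side',e,u,v))
cv2.imwrite('pics/c6.png',cv2.resize(a[150:330,270:430],(640,600))[:,:,::-1])
E
```

```text
[0.43660065 0.10911937 0.09082845] [ 0.11583028 -0.42275413 -0.29428409]
[ 5.75047929e-01 -5.87271772e-02 -6.28712199e-05] [ 5.75132808e-01 -5.89662824e-02 -2.81160811e-04]
[0.50628662 0.10583427 0.09482276] [0.50880221 0.09834429 0.08721829]
[0.47038294 0.10302696 0.10477574] [0.45489634 0.16079519 0.16206655]
[ 0.57349519 -0.14807034  0.07606583] [ 0.56850191 -0.1321238   0.08745994]
```

View pics/c6.png

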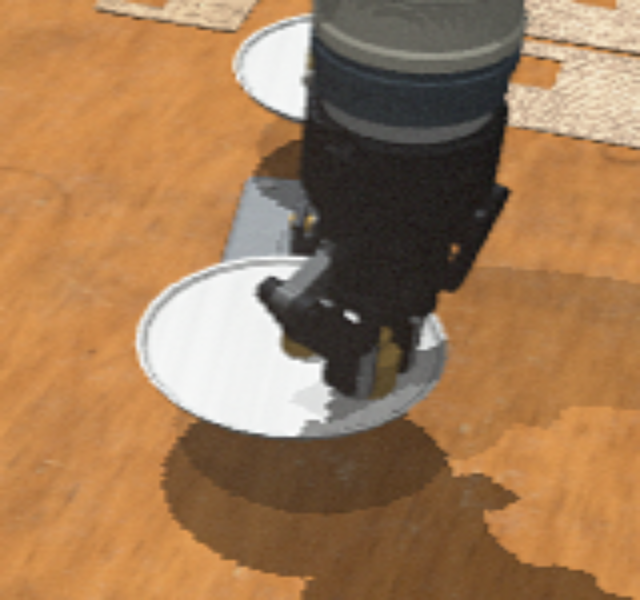

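The left pan has dropped from 0.095 to 0.087 under the weight, so it is bearing on the pan near level. Releasing gently.

Request:
{"api": "arm_command", "payload": {
  "commands": [
    [0.3,[0,0,0],[0,0,0]],
    [0.36,[0,0,0],[0,0,0]],
    [0.42,[0,0,0],[0,0,0]],
    [0.45,[0,0,0],[0,0,0]],
    [0.45,[0,0,0],[0,0,0]]
  ]
}}

```text
time: 6.98
ee_pos: [0.4366, 0.1092, 0.0908]
orientation: [0.148, 0.691, -0.148, 0.691]
wrist_force: [0.4, -0.5, -0.5]
grip_width: 0.0385
```

Request:
{"api": "arm_command", "payload": {
  "commands": [
    [0.45,[-0.01,0,0],[0,0,0]],
    [0.45,[-0.025,0,0],[0,0,0]],
    [0.45,[-0.05,0,0],[0,0,0]],
    [0.45,[-0.1,0,0],[0,0,0]],
    [0.45,[-0.15,0,0],[0,0,0]]
  ]
}}

```text
time: 7.6
ee_pos: [0.4362, 0.1091, 0.2429]
orientation: [0.148, 0.691, -0.148, 0.691]
wrist_force: [1.8, 0.3, 0.3]
grip_width: 0.0386
```

Request:
{"api": "arm_command", "payload": {
  "commands": [
    [0.45,[0,0.06,-0.02],[0,0,0]],
    [0.45,[0,0.12,-0.04],[0,0,0]],
    [0.45,[0,0.18,-0.06],[0,0,0]],
    [0.45,[0,0.18,-0.06],[0,0,0]],
    [0.45,[0,0.18,-0.06],[0,0,0]]
  ]
}}

```text
time: 8.22
ee_pos: [0.4552, 0.2979, 0.241]
orientation: [0.147, 0.692, -0.148, 0.691]
wrist_force: [0.1, 0.2, 0.3]
grip_width: 0.0387
```

Request:
{"api": "arm_command", "payload": {
  "commands": [
    [0.45,[0,0,0],[0,0,0]],
    [0.45,[0,0,0],[0,0,0]],
    [0.45,[0,0,0],[0,0,0]],
    [0.45,[0,0,0],[0,0,0]],
    [0.45,[0,0,0],[0,0,0]]
  ]
}}

```text
time: 8.85
ee_pos: [0.4556, 0.2978, 0.2408]
orientation: [0.148, 0.691, -0.148, 0.691]
wrist_force: [-0.5, 0.3, 0.4]
grip_width: 0.0384
```

```bash
python3 - <<'E'
from h import *
b,d=snap('top','t6');print(arm.get_obs()['ee_pos'],arm.get_obs()['time'])
for u,v in[(290,255),(325,260),(320,285),(415,245),(435,270),(435,225)]:
    p=[[w('top',d,u+i,v+j)[2] for i in(-2,0,2)] for j in(-2,0,2)];print(u,v,np.median(p).round(4))
a,e=snap('side','s6')
cv2.imwrite('pics/c7.png',np.hstack([cv2.resize(a[140:390,230:400],(380,559)),cv2.resize(b[190:310,180:265+10],(400,559))])[:,:,::-1])
cv2.imwrite('pics/c8.png',cv2.resize(b[200:320,180:480],(800,320))[:,:,::-1])
E
```

```text
[0.45554239 0.29785221 0.24080651] 8.9
290 255 0.084
325 260 0.0849
320 285 0.0853
415 245 0.1063
435 270 0.0853
435 225 0.0846
```

View pics/c8.png

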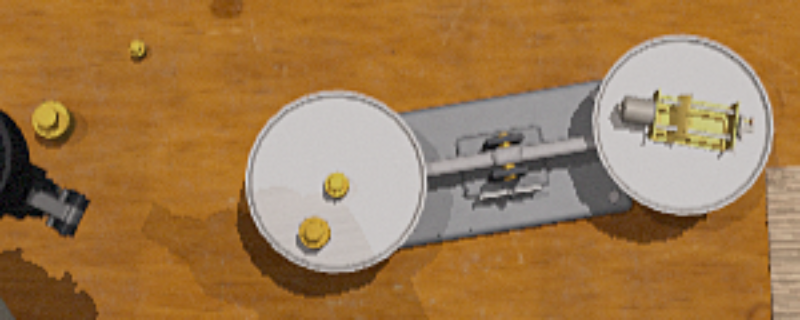

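View pics/s6.png

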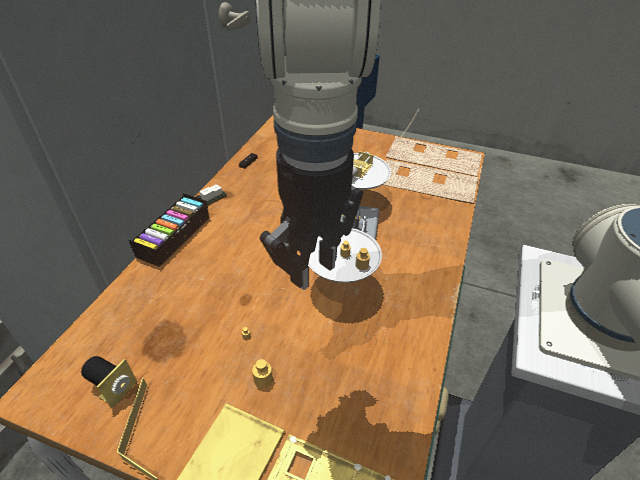

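Both weights stand upright in the left pan, at (345,248) and (363,257) in the side view. Both pan floors are at 85 mm, and the 20 g (245,333) and 200 g (262,374) have not moved. The arm is clear, so I'm handing in.

```bash
python3 -c "
from rig import job;print(job.job_done())"
```

```text
the job is handed in; nothing more can be done
None
```

I moved the 100 g weight (the middle-sized one, nearest the robot) into the left pan, about 40 mm from the 50 g weight. The arm then backed well clear, and I handed the job in at about 9 s.

- **Level:** after release, depth readings put the pan floors at about 84–85 mm (left) and 85 mm (right), which matches a level beam.
- **Placement:** in the last pictures both weights stand upright in the left pan and the gearbox is still in the right pan. The 20 g and 200 g weights are where they started.
- **Odd readings:** the gripper read about 21.5 mm on the 24 mm body, and the upward force was 7 N while it closed, probably the fingertips brushing the bench. The lift and placing were otherwise normal.

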